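# Snap the contactor cover home and hang up the press tool

### The job

Set the loose grey cover squarely into the open well of the contactor and let go of it, so that it rests on the two steel latches. Then, with the wooden-handled press tool and not with the fingers, push the cover straight down until it snaps fully home under both latches, and hang the press tool by its eye on the free peg of the sloping tool rack, right down against the board. Leave everything else where it is.

Things in the scene. Friction and masses are not known exactly. Their poses are not given: they have to be found in the camera images.
- cover_center (a point): Loose contactor cover, grey plastic, 0.12 kg: flange 84 (x) x 60 (y) x 6 mm with a block 50 (x) x 36 (y) x 34 mm standing on its middle, 40 mm high in all; grip the block, 36 mm across y. Point: its centre, 20 mm above its underside. z up. A half turn makes no difference.
- well_floor (a point): Floor centre, 60 mm above the table, of the open well on top of the uncovered contactor (black, fixed, 116 (x) x 86 (y) mm; two sprung steel latches). z up, x along the well. Well 88 (x) x 64 (y) mm, walls 22 mm high. A cover laid in rests on the latches, underside about 15 mm above this floor; seated, its top is 40 mm above it. The other contactor already has its cover.
- latch_l (a joint): Sprung latch, steel, 36 mm long, in the middle of the well's +y wall (its twin is in the -y wall). Its sloping nose starts flush at the wall's top and reaches 5 mm into the well, tip 9.5 mm above the floor. Value: how far it is pushed out, 0 to 0.008 m. 5 to 15 N on the middle of the cover's block pushes it past both latches, which then spring back over the flange.
- presser_handle (a point): Press tool, 0.4 kg, standing on its flat steel sole 130 (x) x 44 (y) x 8 mm, with an upright wooden handle 36 (x) x 24 (y) x 70 mm, top 78 mm above the underside. Point: centre of the handle, half-way up, 43 mm above the underside, which does the pressing. z up the handle, x from the handle to the eye. The sole reaches 30 mm behind this point and 100 mm ahead.
- presser_eye (a point): Centre of the eye, a 26 mm through hole in the press tool's sole, 75 mm from the handle's centre line along the tool's x, 4 mm above the underside (half-way through the plate). Same axes as the tool.
- peg: The free peg, fixed: steel, 16 mm diameter, 50 mm long, square to the rack's sloping plywood board. Origin: its foot on the board's face, about 93 mm above the table. z along the peg to its tip, 26 degrees off vertical towards the rack's front; x up the slope; y across. Board 110 mm wide, 50 mm up-slope and 130 mm down-slope of the peg. The other rack's peg carries a ring spanner.
- screwdriver: Red-handled screwdriver, 200 mm, lying loose. Bystander: leave it alone. Origin at its underside.
- screwdriver2: Red-handled screwdriver, 160 mm, lying loose. Bystander: leave it alone. Origin at its underside.
- bezel: Steel bezel ring, 34 mm across, 12 mm high, loose between the two contactors. Bystander: leave it alone. Origin at its underside.
- bezel2: Black bezel ring, 38 mm across, 12 mm high, loose. Bystander: leave it alone. Origin at its underside.
- socket: White square socket outlet, 76 x 76 x 30 mm, loose. Bystander: leave it alone. Origin at its underside.
- relay: Grey relay with a black top, 50 x 42 x 73 mm, loose. Bystander: leave it alone. Origin at its underside.

How it is judged (in metres and radians):
On the way, in this order (a step that is already met when the one before it is completed fails the run):
1. the cover lies in the mouth of the well, resting on the latches, not yet pressed, let go (horizontal distance between cover_center and well_floor below 0.009 m and angle between cover_center's own z axis and vertical below 0.12 rad and z of cover_center in the frame of well_floor between 0.0275 and 0.041 m and contact force between the fingers and cover below 0.2 N), for 0.2 s.
2. the press tool, held in the fingers, presses the cover fully home (horizontal distance between cover_center and well_floor below 0.009 m and angle between cover_center's own z axis and vertical below 0.12 rad and z of cover_center in the frame of well_floor below 0.0245 m and contact force between presser and cover above 2 N and contact force between the fingers and presser above 1 N), for 0.1 s.
At the end, for the whole second after the job is handed in: Cover level, centred within 9 mm, underside within 4.5 mm of the well floor. Press tool let go, at rest, its eye around the free peg: eye centre within 9 mm of the peg axis in x and y and at most 14 mm up the peg, sole within 0.2 rad of parallel to the board (horizontal distance between cover_center and well_floor below 0.009 m and angle between cover_center's own z axis and vertical below 0.12 rad and z of cover_center in the frame of well_floor below 0.0245 m and linear speed of each of cover, presser below 0.02 m/s and angular speed of presser below 0.2 rad/s and x of presser_eye in the frame of peg between -0.009 and 0.009 m and y of presser_eye in the frame of peg between -0.009 and 0.009 m and z of presser_eye in the frame of peg between -0.002 and 0.014 m and angle between the z axis of presser_eye and the z axis of peg, either way round below 0.2 rad and contact force between the fingers and presser below 0.2 N); the robot touches nothing.
It fails at once if the cover is pushed home with the fingers instead of the press tool (z of cover_center in the frame of well_floor below 0.0245 m and horizontal distance between cover_center and well_floor below 0.009 m and angle between cover_center's own z axis and vertical below 0.12 rad and contact force between the fingers and cover above 1 N).
It fails at once if a bystander is moved by more than 30 mm (distance of any of screwdriver, screwdriver2, bezel, bezel2, socket, relay from where it was at the start of the episode above 0.03 m).
It also fails if it takes over 67 s, if anything falls off the work surface, if the arm or the gripper's body presses on something with over 40 N, if the wrist force passes 120 N, or if a joint passes its speed limit or range.

### The arm

A 6-joint arm with a two-finger parallel gripper is mounted at the origin on the work surface. World frame = base frame: x ahead of the robot, y to its left, z up, the work surface at z = 0. Lengths are in m, angles in degrees, forces in N, time in s.
With the tool pointing down it reaches from about 0.4 to 0.825 m from the base axis. Payload 7 kg.
Tool frame: the origin (TCP) lies at the centre of the arm's flange, where the gripper is bolted on; the fingertips stand 178 mm ahead of it and the grasp point (between the pads) lies 159 mm ahead of it (tip_reach is the distance from the TCP to the fingertips, in m); z points along the fingers, y is the line along which they close (so a half turn about z gives the same grasp; the last joint's range is limited). The gripper opens to 88 mm and grips with 3 to 60 N. Pads are 19 mm wide; open, the fingers measure 130 mm over their backs; the gripper's body (78 mm by 193 mm) begins 47 mm behind the grasp point.
Start: joints at [-52.706, 20.546, 0.682, 0, -70.136, -16.507], TCP at [0.24, -0.631, 0.405] pointing down, gripper open.
Joint ranges: [-176.03, 176.03], [-82.01, 121.73], [-58.28, 71.71], [-173.87, 95.51], [-174.79, -0.11], [-173.66, 173.66]. Speed limits (degrees/s): [136.94, 136.94, 172.46, 180, 180, 180].

### API

Orientations are given as [roll, pitch, yaw] about the fixed x, y, z axes, in that order (R = Rz(yaw) Ry(pitch) Rx(roll)).
In Python, from plant import * gives the robot as it stands.
- The arm moves only by the shell command python3 -m handwheel 'ROWS'. ROWS is JSON, a list of rows, each a list of 7 numbers: the opening, from -1 (shut) to 1 (fully open), then the shift along the tool's x, y, z as a fraction of full scale, then the turn, a rotation vector about the tool's x, y, z as a fraction of full scale. A call has 1 to 5 rows; each row shifts and turns the commanded pose from where the row before left it, along the tool's axes as they then stand; what a row does not reach is not made up. Full scale, the value 1, is 0.025 m for a shift and 6 degrees for a turn. A row lasts 1/8 s, in which the tool goes at most 62.5 mm and 10.7 degrees, less where a joint would pass 70% of its speed; a pose out of reach is approached as far as the arm can. A call with a number of a shift or a turn outside -1 to 1 is refused whole. A call with a gripper value outside its range is refused whole. The fingers move at their own pace and stop on an object; the grip force is fixed at half the most. Time passes only in rows, so rows that do not move let the fingers close. It gives the time, the measured TCP pose, the force, the opening and the grip force at its end, in the units of the state.
- get_obs(): the state, without advancing time (a new reading comes with each control period).
- snapshot(name): name is "scene" or "top" or "wrist"; returns a dict with "color" (480x640x3 uint8, red, green, blue), "fx", "fy", "cx", "cy" (pixels), "R" (3x3) and "t" (3): a world point X has camera coordinates R X + t; the wrist camera has in their place "tool_from_camera" (4x4, takes a point from camera to tool coordinates, whose origin is the TCP and whose axes are the flange's). Camera axes: x right, y down, z forward; pixel columns grow to the right and rows downward; lengths in m; the calibration is good to about 2 mm. A picture is of the moment at which its call begins: read the wrist's pose just before it. There is no depth.
- close_job(): hands the job in; it is judged then, once.
The state is a dict: "clock": time; "joint_pos": joint angles; "qvel": joint speeds; "tau": joint torques, N m; "tool_pos": TCP position; "orientation": TCP orientation; "force": force on the tool from outside, world axes, zero at the start; "moment": the same for the moment, N m; "opening": finger opening in m; "gripper_force": force on a finger pad.
Only numpy, scipy, OpenCV 4.12 (cv2) and the standard library are available. Lean on these libraries where they do the work, as an engineer would, in place of code of your own. Each camera call takes 0.05 s, during which the arm holds its last target. There are 200 camera calls.

## Working session

There is one attempt and no reset: what is moved stays moved. The work goes in short steps, Python scripts to look and compute and a shell command to move; the robot and the scene stay as the last step left them, time stands still between calls to the robot, and variables do not carry over. Pictures are saved under pics/ and viewed, at most 10 in all, crops included, and the job is handed in when it is done.

```bash
mkdir -p pics; ls; python3 - <<'E'
from plant import *
import cv2,json
for n in ["top","scene"]:
    s=snapshot(n); cv2.imwrite(f"pics/{n}0.png",s["color"][:,:,::-1])
    print(n,s["fx"],s["fy"],s["cx"],s["cy"],s["R"],s["t"])
print(get_obs())
E
```

```text
pics
top 465.7961185197944 465.7961185197944 317.75616177500825 240.78152233459667 [[-0.01562744 -0.99987593  0.00197812]
 [-0.9908237   0.01522027 -0.1343009 ]
 [ 0.13425413 -0.00405875 -0.99093862]] [-0.05245989  0.56448161  0.96998852]
scene 507.7767310154112 507.7767310154112 320.0469651307888 246.50790977686484 [[ 0.44892349  0.89341803  0.01648999]
 [ 0.67407483 -0.32647853 -0.66259708]
 [-0.58659255  0.30857088 -0.74879449]] [-0.19323945 -0.34271712  1.51686321]
{'clock': 0.1, 'joint_pos': array([-5.27048631e+01,  2.05862997e+01,  6.39963935e-01, -1.73149130e-02,
       -7.01370150e+01, -1.65051453e+01]), 'qvel': array([ 0.0027109 , -0.08933026,  0.12563347,  0.05170386,  0.00139918,
       -0.0075127 ]), 'tau': array([-4.51554341e-03, -5.84161878e+01,  2.93746662e+01,  7.01562256e+00,
        1.00647920e-02, -5.99026475e-05]), 'tool_pos': array([ 0.2395019 , -0.63089572,  0.40383631]), 'orientation': array([ 1.79915459e+02, -8.07474445e-03, -1.59215897e+02]), 'force': array([-0.31154051,  0.43914968, -0.40190467]), 'moment': array([-0.04366945, -0.04617761, -0.03449503]), 'gripper_force': 0.0, 'opening': 0.08774094750344935}
```

View pics/top0.png

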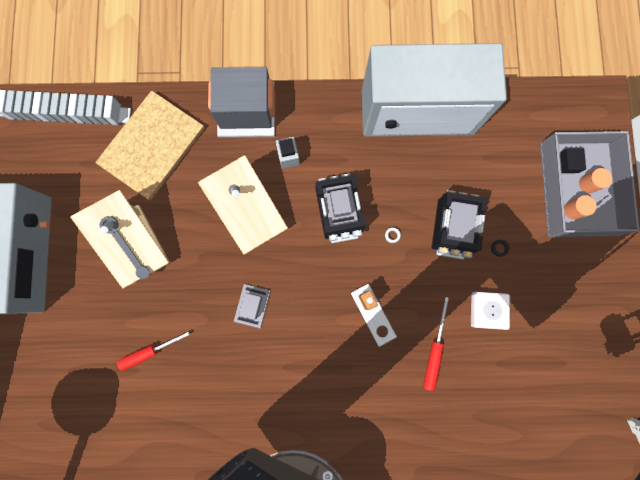

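View pics/scene0.png

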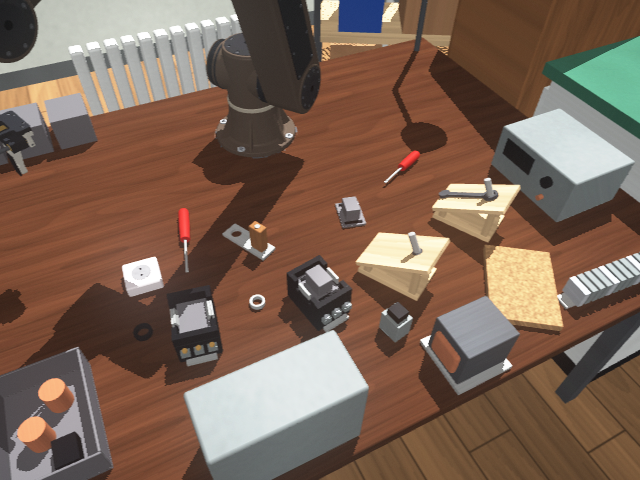

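The top view shows the cover at (252,306), the press tool's handle at (369,298) and eye at (382,331). The open contactor is at (461,222) and the free peg at about (235,190). I'll enlarge these for detail.

```bash
python3 - <<'E'
import cv2,numpy as np
t=cv2.imread("pics/top0.png")
def c(x,y):
    return cv2.resize(t[y:y+75,x:x+100],(400,300),interpolation=cv2.INTER_CUBIC)
m=np.vstack([np.hstack([c(200,270),c(325,275)]),np.hstack([c(410,185),c(195,150)])])
cv2.imwrite("pics/crop.png",m)
E
```

```text
(no output)
```

View pics/crop.png

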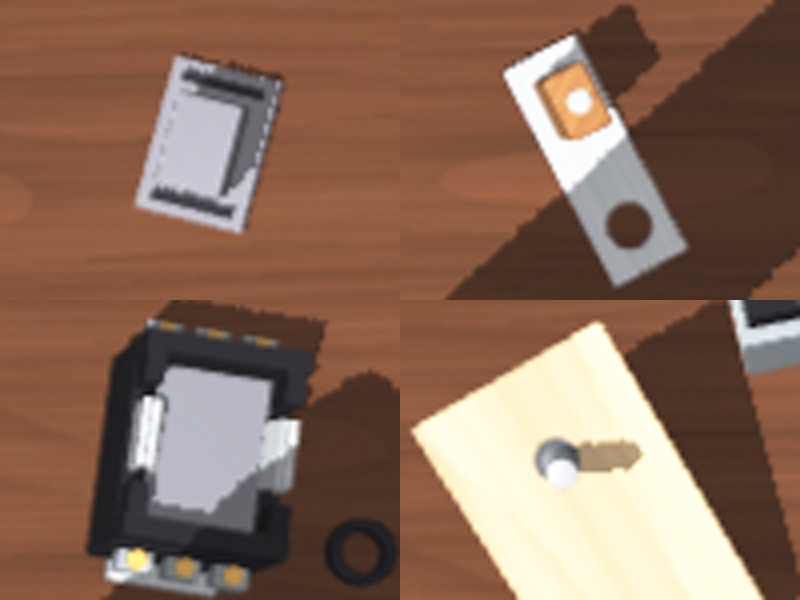

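The crop gives corners for the flange, sole, eye (382.2,331), well floor (about 464,221), peg tip (235,193) and peg foot (233,188). Next I'll fit the poses.

```bash
cat >h.py <<'E'
from plant import *
import numpy as np, cv2
from scipy.optimize import least_squares
from scipy.spatial.transform import Rotation as Ro
def cam(s):
    "K, R, t (world->camera) for fixed or wrist camera"
    K=np.array([[s["fx"],0,s["cx"]],[0,s["fy"],s["cy"]],[0,0,1.]])
    return K,np.array(s["R"]),np.array(s["t"])
def wrist():
    o=get_obs(); s=snapshot("wrist")
    T=np.eye(4); T[:3,:3]=Ro.from_euler('xyz',o["orientation"],degrees=True).as_matrix(); T[:3,3]=o["tool_pos"]
    W=np.linalg.inv(T@np.array(s["tool_from_camera"])); s["R"],s["t"]=W[:3,:3],W[:3,3]
    return s
def proj(c,X):
    K,R,t=c; p=(np.atleast_2d(X)@R.T+t)@K.T; return p[:,:2]/p[:,2:]
def flat(P,p):  # p: x,y,yaw ; P local points with absolute z
    return np.c_[P[:,:2]@np.array([[np.cos(p[2]),np.sin(p[2])],[-np.sin(p[2]),np.cos(p[2])]])+p[:2],P[:,2]]
def fit(c,P,uv,p0,f=flat):
    P=np.array(P,float);uv=np.array(uv,float)
    r=least_squares(lambda p:(proj(c,f(P,p))-uv).ravel(),p0,loss='soft_l1'); return r.x,np.sqrt(np.mean(r.fun**2))
def rect(a,b,z): return [[a[1],b[1],z],[a[1],b[0],z],[a[0],b[0],z],[a[0],b[1],z]] # x+y+, x+y-, x-y-, x-y+ (y+ is image left)
def rackf(P,p): # x,y,z,yaw of slope-up direction
    R=(Ro.from_euler('z',p[3])*Ro.from_euler('y',-np.radians(26))).as_matrix(); return P@R.T+p[:3]
def motion(pos,R):  # shift (tool axes, full-scale units) and turn (units) from present pose to TCP pos,R
    o=get_obs(); R0=Ro.from_euler('xyz',o["orientation"],degrees=True); 
    print("shift rows",np.round(R0.inv().apply(np.array(pos)-o["tool_pos"])/.025,2),"turn",np.round(np.degrees((R0.inv()*R).as_rotvec())/6,2),"opening",o["opening"])
E
python3 - <<'E'
from h import *
s=snapshot("top");c=cam(s)
print("cam",-c[1].T@c[2])
pr=lambda n,r:print(n,np.round(r[0],4),"yawdeg",round(np.degrees(r[0][-1]),1),"rms",round(r[1],2))
pr("cover",fit(c,rect((-.042,.042),(-.03,.03),.006),[(244.5,284.25),(270.75,290),(260.25,328),(234,321.5)],[.45,.15,0]))
P=rect((-.03,.1),(-.022,.022),.008)+[[.075,0,.008]]
pr("press",fit(c,P,[(397,336.75),(378.75,346.75),(350.75,293.5),(369.5,283.75),(382.25,331)],[.45,-.1,2.6+3.14]) if 0 else fit(c,P,[(397,336.75),(378.75,346.75),(350.75,293.5),(369.5,283.75),(382.25,331)],[.45,-.1,3.6]))
f=lambda u,z:fit(c,[[0,0,z]],[u],[.5,0,0])[0][:2]
print("well",f((463.75,221.25),.06),"ends",f((410+219/4,185+72/4),.06),f((410+205/4,185+215/4),.06))
P=[[.05,.055,0],[.05,-.055,0],[-.13,-.055,0],[-.13,.055,0],[0,0,0],[0,0,.05]]
print("rack",fit(c,P,[(198.75,182.5),(245,155),(287,227),(246,254),(233.25,188.5),(235,193.25)],[.6,.2,.093,.5],rackf))
E
```

```text
cam [ 0.42825699 -0.05710801  1.03711325]
cover [ 0.4263  0.0842 -0.2626] yawdeg -15.0 rms 0.3
press [ 0.434  -0.1656  3.6013] yawdeg 206.3 rms 0.4
well [ 0.5978452  -0.37274807] ends [ 0.6374528  -0.37718168] [ 0.56031133 -0.36527302]
rack (array([0.66803963, 0.11172144, 0.08640645, 0.54191722]), np.float64(0.7612853996225257))
```

```bash
python3 - <<'E'
from h import *
s=snapshot("wrist");print(np.round(s["tool_from_camera"],3),s["fx"],s["cx"],s["cy"])
R=Ro.from_euler('xyz',[180,0,171],degrees=True)
motion([.58,-.37,.40],R)
# shift expressed after turn
print(R.inv().apply(np.array([.58,-.37,.40])-get_obs()["tool_pos"])/.025)
E
```

```text
[[-0.001 -0.963 -0.269  0.071]
 [ 1.    -0.    -0.001  0.   ]
 [ 0.001 -0.269  0.963  0.02 ]
 [ 0.     0.     0.     1.   ]] 413.4079846197619 322.9231121953069 238.45394105213293
shift rows [-16.44   4.93   0.17] turn [ 0.01 -0.    4.96] opening 0.0878642168025419
[-11.81893714  12.4405149    0.16280454]
```

```bash
H="python3 -m handwheel"
$H '[[1,0,0,0,0,0,1],[1,0,0,0,0,0,1],[1,0,0,0,0,0,1],[1,0,0,0,0,0,1],[1,0,0,0,0,0,0.96]]' | tail -3
$H '[[1,-0.95,1,0,0,0,0],[1,-0.95,1,0,0,0,0],[1,-0.95,1,0,0,0,0],[1,-0.95,1,0,0,0,0],[1,-0.95,1,0,0,0,0]]' | tail -1
$H '[[1,-0.95,1,0,0,0,0],[1,-0.95,1,0,0,0,0],[1,-0.95,1,0,0,0,0],[1,-0.95,1,0,0,0,0],[1,-0.95,1,0,0,0,0]]' | tail -1
$H '[[1,-0.95,1,0,0,0,0],[1,-0.95,1,0,0,0,0],[1,-0.4,0.4,0.1,0,0,0],[1,0,0,0,0,0,0],[1,0,0,0,0,0,0]]'
python3 - <<'E'
from h import *
s=wrist(); np.savez("well.npz",K=cam(s)[0],R=s["R"],t=s["t"]); cv2.imwrite("pics/well.png",s["color"][:,:,::-1])
E
```

```text
force: [-0.5, 0.2, 0.3]
opening: 0.0874
gripper_force: 0.0
gripper_force: 0.0
gripper_force: 0.0
clock: 2.7
tool_pos: [0.5787, -0.3714, 0.4021]
orientation: [-180.0, -0.0, 171.0]
force: [-0.3, 0.1, 0.3]
opening: 0.0876
gripper_force: 0.0
```

View pics/well.png

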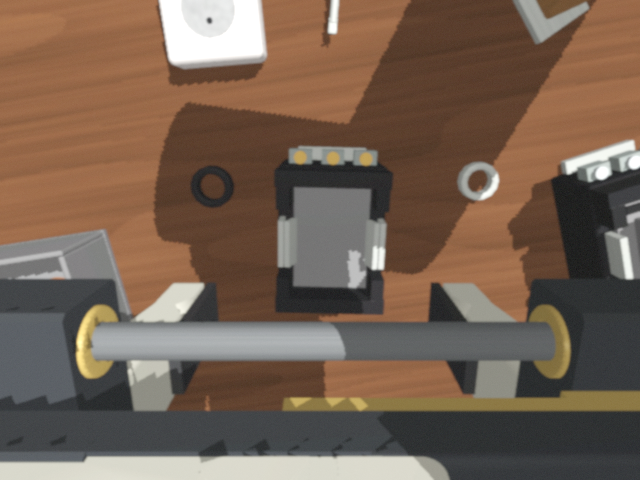

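The well is in view: floor corners at about (293,187), (370,188), (368,288), (293,288), and latches on the left and right walls at rows 218–270.

```bash
python3 - <<'E'
from h import *
d=np.load("well.npz");c=(d["K"],d["R"],d["t"])
im=cv2.imread("pics/well.png"); g=im.max(2).astype(int)
for r in (195,205,280): 
    w=g[r,270:400]; e=np.diff(w); print(r,[(270+i,int(e[i])) for i in np.where(abs(e)>18)[0]])
for k in (305,330,345,362):
    w=g[150:330,k]; e=np.diff(w); print("col",k,[(150+i,int(e[i])) for i in np.where(abs(e)>18)[0]])
print(fit(c,rect((-.044,.044),(-.032,.032),.06),[(369.5,288),(293,288),(293,187),(370,188)],[.6,-.37,-.15]))
print(fit(c,rect((-.058,.058),(-.043,.043),.082),[(383,313),(276,313),(276,170),(391,170)],[.6,-.37,-.15]))
for p in ((.598,-.372,-.157),): print(proj(c,flat(np.array(rect((-.044,.044),(-.032,.032),.06)+rect((-.058,.058),(-.043,.043),.082)),p)).round(1))
o=get_obs()
R=Ro.from_euler('xyz',[180,0,165],degrees=True)
motion([.4263,.0842,.30],R); print(R.inv().apply(np.array([.4263,.0842,.30])-o["tool_pos"])/.025)
E
```

```text
195 [(np.int64(275), -20), (np.int64(292), 21), (np.int64(293), 27), (np.int64(369), -20), (np.int64(370), -24), (np.int64(371), -19)]
205 [(np.int64(292), 26), (np.int64(293), 25), (np.int64(369), -25), (np.int64(370), -23), (np.int64(388), 19)]
280 [(np.int64(291), 21), (np.int64(292), 22), (np.int64(293), 22), (np.int64(349), 29), (np.int64(360), -19), (np.int64(361), -25), (np.int64(364), -21), (np.int64(365), -21), (np.int64(366), -22), (np.int64(382), 31), (np.int64(383), 31), (np.int64(384), 23)]
col 305 [(np.int64(161), -20), (np.int64(162), -29), (np.int64(163), -37), (np.int64(164), -32), (np.int64(186), 27), (np.int64(187), 23), (np.int64(285), -22), (np.int64(286), -26), (np.int64(312), 21)]
col 330 [(np.int64(151), 23), (np.int64(163), -42), (np.int64(164), -55), (np.int64(165), -32), (np.int64(186), 24), (np.int64(187), 26), (np.int64(286), -29), (np.int64(287), -25), (np.int64(315), 26), (np.int64(316), 22), (np.int64(321), -25)]
col 345 [(np.int64(159), -29), (np.int64(160), -34), (np.int64(161), -26), (np.int64(187), 26), (np.int64(188), 24), (np.int64(286), -20), (n
[... 153 characters left out ...]
362 [(np.int64(163), -23), (np.int64(164), -47), (np.int64(165), -56), (np.int64(187), 23), (np.int64(188), 29), (np.int64(270), 26), (np.int64(271), 25), (np.int64(278), -21), (np.int64(287), -28), (np.int64(288), -23), (np.int64(312), 27), (np.int64(313), 34), (np.int64(314), 29), (np.int64(321), -26)]
(array([ 0.59962219, -0.36728998, -0.16013942]), np.float64(2.065303825286533))
(array([ 0.59762062, -0.36784398, -0.17206991]), np.float64(2.132225639372573))
[[363.8 289.9]
 [287.3 289.9]
 [284.6 185. ]
 [366.7 185. ]
 [379.8 317. ]
 [271.6 317.1]
 [266.  170. ]
 [385.6 169.9]]
shift rows [ 8.87 17.05  4.09] turn [-0. -0.  1.] opening 0.087542823422712
[10.59959604 16.03167025  4.08903627]
```

```bash
H="python3 -m handwheel"
$H '[[1,0,0,0,0,0,1],[1,0.66,1,0.25,0,0,0],[1,0.66,1,0.25,0,0,0],[1,0.66,1,0.25,0,0,0],[1,0.66,1,0.25,0,0,0]]' | tail -1
$H '[[1,0.66,1,0.25,0,0,0],[1,0.66,1,0.25,0,0,0],[1,0.66,1,0.25,0,0,0],[1,0.66,1,0.25,0,0,0],[1,0.66,1,0.25,0,0,0]]' | tail -1
$H '[[1,0.66,1,0.25,0,0,0],[1,0.66,1,0.25,0,0,0],[1,0.66,1,0.25,0,0,0],[1,0.66,1,0.25,0,0,0],[1,0.66,1,0.25,0,0,0]]' | tail -1
$H '[[1,0.66,1,0.25,0,0,0],[1,0.66,1,0.25,0,0,0],[1,0,0,0,0,0,0],[1,0,0,0,0,0,0]]'
python3 - <<'E'
from h import *
d=np.load("well.npz");c=(d["K"],d["R"],d["t"])
f4=lambda P,p: flat(P,p[[0,1,3]])+[0,0,p[2]]
print(fit(c,rect((-.044,.044),(-.032,.032),.06),[(368,288),(293,288),(293,187),(370.5,188)],[.6,-.37,0,-.15],f4))
print(fit(c,rect((-.058,.058),(-.043,.043),.082),[(383,313),(276,313),(276,170),(391,170)],[.6,-.37,0,-.15],f4))
s=wrist(); np.savez("cover.npz",K=cam(s)[0],R=s["R"],t=s["t"]); cv2.imwrite("pics/cover.png",s["color"][:,:,::-1])
print(proj(cam(s),flat(np.array(rect((-.042,.042),(-.03,.03),.006)+rect((-.025,.025),(-.018,.018),.04)),[.4263,.0842,-.2626])).round())
E
```

```text
gripper_force: 0.0
gripper_force: 0.0
gripper_force: 0.0
clock: 5.12
tool_pos: [0.4276, 0.0833, 0.3025]
orientation: [180.0, 0.0, 165.0]
force: [-0.2, 0.2, -0.9]
opening: 0.0875
gripper_force: 0.0
(array([ 0.60273081, -0.3679509 , -0.01384888, -0.16453231]), np.float64(0.5083423126366904))
(array([ 0.59971628, -0.36757442, -0.00926523, -0.16977825]), np.float64(0.8432524174445691))
[[365. 285.]
 [281. 285.]
 [278. 166.]
 [368. 166.]
 [352. 280.]
 [294. 280.]
 [293. 201.]
 [353. 201.]]
```

View pics/cover.png

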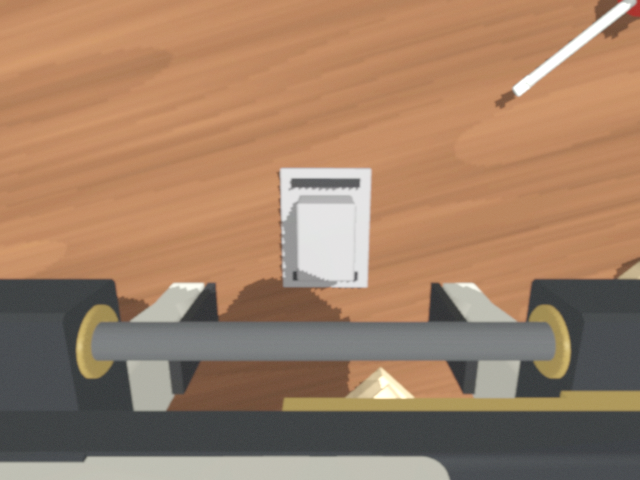

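The cover lies squarely in the wrist view, with flange corners (280,168), (371,168), (369,287), (283,287). That is about 2 mm from my estimate, so I'll descend and grip it.

```bash
H="python3 -m handwheel"
$H '[[1,0,0.11,1,0,0,0],[1,0,0,1,0,0,0],[1,0,0,1,0,0,0],[1,0,0,1,0,0,0],[1,0,0,0.35,0,0,0]]' 
$H '[[-1,0,0,0,0,0,0],[-1,0,0,0,0,0,0],[-1,0,0,0,0,0,0],[-1,0,0,0,0,0,0],[-1,0,0,0,0,0,0]]'
```

```text
clock: 5.8
tool_pos: [0.4282, 0.0854, 0.1924]
orientation: [-179.9, -0.1, 164.9]
force: [-0.4, -0.0, 0.3]
opening: 0.0874
gripper_force: 0.0
clock: 6.42
tool_pos: [0.4283, 0.0865, 0.1937]
orientation: [180.0, 0.0, 165.0]
force: [-0.9, 0.1, 0.9]
opening: 0.0431
gripper_force: 0.0
```

```bash
H="python3 -m handwheel"
$H '[[-1,0,0,0,0,0,0],[-1,0,0,0,0,0,0],[-1,0,0,0,0,0,0],[-1,0,0,0,0,0,0]]'
$H '[[-1,0,0,-1,0,0,0],[-1,0,0,-1,0,0,0],[-1,0,0,-1,0,0,0],[-1,0,0,-1,0,0,0],[-1,0,0,-1,0,0,-0.92]]'
$H '[[-1,0,0,-1,0,0,0],[-1,0,0,-0.7,0,0,0],[-1,-0.735,-0.985,0,0,0,0],[-1,-0.735,-0.985,0,0,0,0],[-1,-0.735,-0.985,0,0,0,0]]'|tail -2
$H '[[-1,-0.735,-0.985,0,0,0,0],[-1,-0.735,-0.985,0,0,0,0],[-1,-0.735,-0.985,0,0,0,0],[-1,-0.735,-0.985,0,0,0,0],[-1,-0.735,-0.985,0,0,0,0]]'|tail -2
$H '[[-1,-0.735,-0.985,0,0,0,0],[-1,-0.735,-0.985,0,0,0,0],[-1,-0.735,-0.985,0,0,0,0],[-1,-0.735,-0.985,0,0,0,0],[-1,-0.735,-0.985,0,0,0,0]]'|tail -2
$H '[[-1,-0.735,-0.985,0,0,0,0],[-1,-0.735,-0.985,0,0,0,0],[-1,-0.735,-0.985,0,0,0,0],[-1,-0.735,-0.985,0,0,0,0],[-1,0,0,0,0,0,0],[-1,0,0,0,0,0,0]]'|tail -2
$H '[[-1,0,0,0,0,0,0]]'
python3 - <<'E'
from h import *
s=wrist(); np.savez("well2.npz",K=cam(s)[0],R=s["R"],t=s["t"]); cv2.imwrite("pics/well2.png",s["color"][:,:,::-1])
cv2.imwrite("pics/well2c.png",cv2.resize(s["color"][0:270,180:500,::-1],(711,600),interpolation=cv2.INTER_CUBIC))
print(get_obs()["tool_pos"])
E
```

```text
clock: 6.92
tool_pos: [0.4283, 0.0864, 0.1935]
orientation: [-180.0, -0.0, 165.0]
force: [-2.7, -0.1, 5.4]
opening: 0.0358
gripper_force: 30.0
clock: 7.55
tool_pos: [0.4281, 0.0863, 0.3189]
orientation: [-180.0, -0.0, 170.6]
force: [-0.2, 0.7, -1.9]
opening: 0.0356
gripper_force: 30.0
opening: 0.0358
gripper_force: 30.0
opening: 0.0359
gripper_force: 30.0
opening: 0.0357
gripper_force: 30.0
clock: 9.55
tool_pos: [0.6117, -0.2702, 0.3593]
orientation: [180.0, -0.1, 170.4]
force: [0.4, 1.0, -2.0]
opening: 0.036
gripper_force: 30.0
[ 0.61131423 -0.26922315  0.35942596]validation failed for argument at $...
```

View pics/well2c.png

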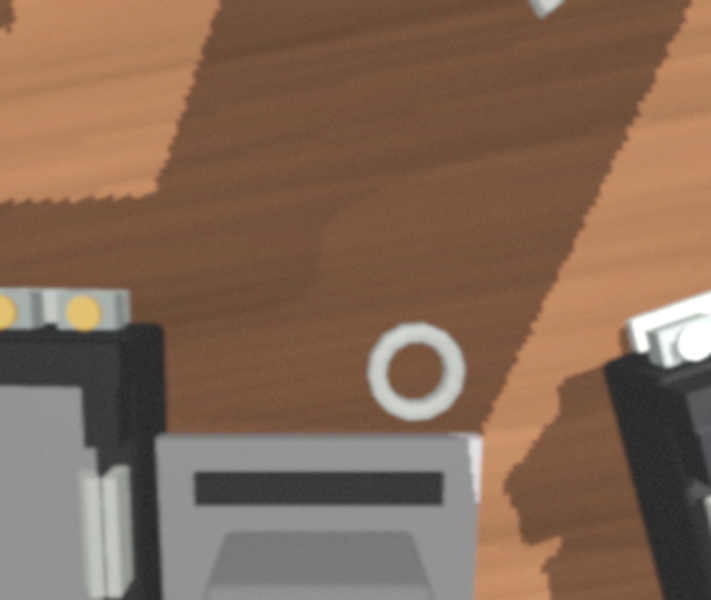

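One call had six rows and was refused, so the arm stopped short with the well still off to the left. I'll finish the shift and look again.

```bash
H="python3 -m handwheel"
$H '[[-1,-0.735,-0.985,0,0,0,0],[-1,-0.735,-0.985,0,0,0,0],[-1,-0.735,-0.985,0,0,0,0],[-1,-0.735,-0.985,0,0,0,0],[-1,-0.4,-0.3,0,0,0,0]]'|tail -2
$H '[[-1,0,0,0,0,0,0],[-1,0,0,0,0,0,0]]'
python3 - <<'E'
from h import *
s=wrist(); np.savez("well2.npz",K=cam(s)[0],R=s["R"],t=s["t"]); cv2.imwrite("pics/well2.png",s["color"][:,:,::-1])
cv2.imwrite("pics/well2d.png",cv2.resize(s["color"][0:240,200:480,::-1],(700,600),interpolation=cv2.INTER_CUBIC))
E
```

```text
opening: 0.0357
gripper_force: 30.0
clock: 10.48
tool_pos: [0.6761, -0.3858, 0.3609]
orientation: [180.0, -0.0, 170.6]
force: [-0.4, -0.5, -1.1]
opening: 0.0362
gripper_force: 30.0
```

View pics/well2d.png

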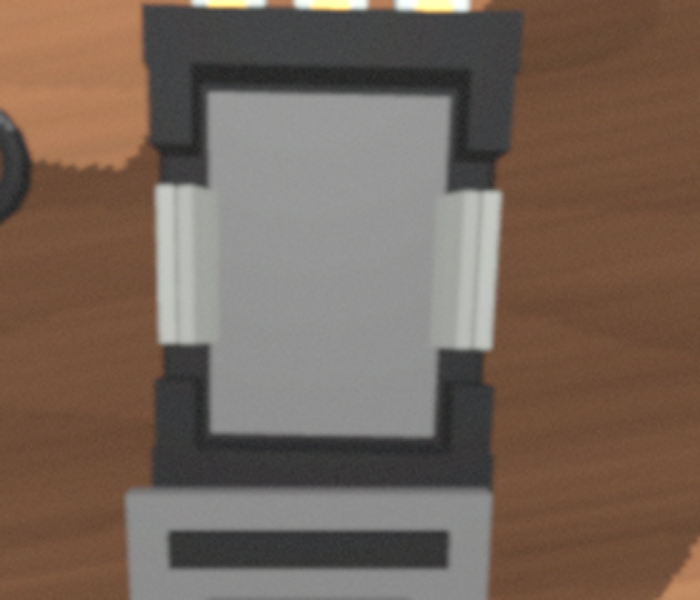

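The well's inner rim corners are at about (277,26), (388,28), (380,180), (279,179) in the full image. The held cover's front flange corners are at (251,196) and (396,196). I'll fit both with the same camera to get a relative offset.

```bash
python3 - <<'E'
from h import *
d=np.load("well2.npz");c=(d["K"],d["R"],d["t"])
o=get_obs();print(o["tool_pos"],o["orientation"])
r=fit(c,rect((-.044,.044),(-.032,.032),.082),[(380.5,180.5),(279.5,179),(277.2,26),(388,28)],[.6,-.37,-.15]);print("well",r,proj(c,flat(np.array(rect((-.044,.044),(-.032,.032),.082)),r[0])).round(1))
f4=lambda P,p: flat(P,p[[0,1,3]])+[0,0,p[2]]
print(fit(c,rect((-.044,.044),(-.032,.032),.082),[(380.5,180.5),(279.5,179),(277.2,26),(388,28)],[.6,-.37,0,-.15],f4))
z=o["tool_pos"][2]-.1875
q=fit(c,[[-.042,-.03,z],[-.042,.03,z]],[(250.8,196),(396.4,196)],[.67,-.38,-.15]);print("cover",q)
w=r[0];R=Ro.from_euler('xyz',o["orientation"],degrees=True)
dy=w[2]-q[0][2]; 
# TCP target: cover offset from TCP
off=q[0][:2]-o["tool_pos"][:2]; print("cover offset in tool mm",1000*R.inv().apply(np.r_[off,0]))
t=w[:2]-q[0][:2]; print("shift units xy",R.inv().apply(np.r_[t,0])/.025,"turn",-np.degrees(dy)/6)
E
```

```text
[ 0.67611718 -0.38580613  0.36114504] [ 1.79987111e+02 -2.19930010e-03  1.70591368e+02]
well (array([ 0.59785898, -0.36728051, -0.17869832]), np.float64(1.029225530400641)) [[381.1 181.9]
 [278.7 180.5]
 [276.4  25.3]
 [389.1  27. ]]
(array([ 0.5975002 , -0.36715769, -0.00402317, -0.17869419]), np.float64(0.11692459777610585))
cover (array([ 0.67562142, -0.38493872, -0.16489384]), np.float64(0.5956323292481652))
cover offset in tool mm [6.30890675e-01 7.74697491e-01 1.98485928e-04]
shift units xy [3.18412024e+00 1.88339313e-01 1.64589712e-04] turn 0.13182314194448516
```

```bash
H="python3 -m handwheel"
$H '[[-1,0.8,0.19,0,0,0,0],[-1,0.8,0,0,0,0,0],[-1,0.8,0,0,0,0,0],[-1,0.78,0,0,0,0,0],[-1,0,0,0.3,0,0,0.13]]'|tail -2
$H '[[-1,0,0,1,0,0,0],[-1,0,0,1,0,0,0],[-1,0,0,0.9,0,0,0],[-1,0,0,0,0,0,0],[-1,0,0,0,0,0,0]]'
python3 - <<'E'
from h import *
motion([.5977-.0007,-.3672-.0006,.269],Ro.from_euler('xyz',[180,0,169.8],degrees=True))
E
```

```text
opening: 0.0356
gripper_force: 30.0
clock: 11.78
tool_pos: [0.5993, -0.3691, 0.2818]
orientation: [-180.0, 0.1, 169.8]
force: [0.9, 0.1, -1.2]
opening: 0.0357
gripper_force: 30.0
shift rows [0.1  0.03 0.51] turn [-0.01  0.01 -0.  ] opening 0.03574643863830875
```

```bash
H="python3 -m handwheel"
$H '[[-1,0.05,0.03,0.2,0,0,0],[-1,0,0,0.15,0,0,0],[-1,0,0,0.1,0,0,0],[-1,0,0,0,0,0,0]]'
$H '[[-1,0,0,0.05,0,0,0],[-1,0,0,0,0,0,0]]'
```

```text
clock: 12.28
tool_pos: [0.5976, -0.3682, 0.2697]
orientation: [-180.0, 0.0, 169.8]
force: [-0.1, 0.7, -2.1]
opening: 0.0355
gripper_force: 30.0
clock: 12.52
tool_pos: [0.5977, -0.3683, 0.2688]
orientation: [-180.0, 0.0, 169.8]
force: [0.3, 0.7, 1.8]
opening: 0.036
gripper_force: 30.0
```

```bash
H="python3 -m handwheel"
$H '[[1,0,0,0,0,0,0],[1,0,0,0,0,0,0],[1,0,0,0,0,0,0],[1,0,0,0,0,0,0],[1,0,0,0,0,0,0]]'
$H '[[1,0,0,-0.5,0,0,0],[1,0,0,-1,0,0,0],[1,0,0,-1,0,0,0],[1,0,0,-1,0,0,0],[1,0,0,-1,0,0,0]]'
python3 - <<'E'
from h import *
o=get_obs()
s=wrist(); cv2.imwrite("pics/placed.png",s["color"][:,:,::-1])
w=[.5977,-.3672,-.1787]
print(proj(cam(s),flat(np.array(rect((-.042,.042),(-.03,.03),.081)+rect((-.025,.025),(-.018,.018),.115)),w)).round())
R=Ro.from_euler('xyz',[180,0,-153.7],degrees=True)
for z in (.34,.202):
  motion([.434,-.1656,z],R); print(R.inv().apply(np.array([.434,-.1656,z])-o["tool_pos"])/.025)
E
```

```text
clock: 13.15
tool_pos: [0.5976, -0.3681, 0.2684]
orientation: [180.0, -0.0, 169.8]
force: [1.4, -1.1, -0.1]
opening: 0.0804
gripper_force: 0.0
clock: 13.78
tool_pos: [0.5975, -0.3682, 0.3829]
orientation: [-180.0, 0.1, 169.8]
force: [0.7, 0.7, 0.4]
opening: 0.0879
gripper_force: 0.0
[[365. 284.]
 [283. 284.]
 [280. 168.]
 [368. 168.]
 [352. 279.]
 [296. 279.]
 [294. 202.]
 [354. 202.]]
shift rows [7.91 6.84 1.82] turn [-0.04  0.05 -6.08] opening 0.08734225298048148
[ 2.27155614 10.16075885  1.71637935]
shift rows [7.94 6.85 7.34] turn [-0.04  0.05 -6.08] opening 0.08734225298048148
[ 2.27155614 10.16075885  7.23637935]
```

View pics/placed.png

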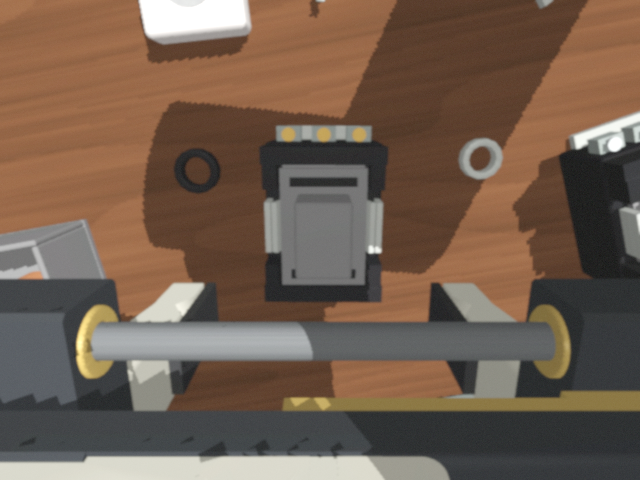

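The cover sits squarely in the mouth of the well, flange (279,166)–(368,284), matching the prediction. Next is the press tool.

```bash
H="python3 -m handwheel"
$H '[[1,0,0,0,0,0,-1],[1,0,0,0,0,0,-1],[1,0,0,0,0,0,-1],[1,0,0,0,0,0,-1],[1,0,0,0,0,0,-1]]'|tail -1
$H '[[1,0,0,0,0,0,-1],[1,0.2,0.92,0.15,0,0,-0.08],[1,0.2,0.92,0.15,0,0,0],[1,0.2,0.92,0.15,0,0,0],[1,0.2,0.92,0.15,0,0,0]]'|tail -1
$H '[[1,0.2,0.92,0.15,0,0,0],[1,0.2,0.92,0.15,0,0,0],[1,0.2,0.92,0.15,0,0,0],[1,0.2,0.92,0.15,0,0,0],[1,0.2,0.92,0.15,0,0,0]]'|tail -1
$H '[[1,0.2,0.92,0.15,0,0,0],[1,0.2,0.92,0.15,0,0,0],[1,0,0,0,0,0,0],[1,0,0,0,0,0,0]]'
python3 - <<'E'
from h import *
s=wrist(); im=s["color"]; cv2.imwrite("pics/press.png",im[:,:,::-1])
c=cam(s); p=[.435,-.164,3.6013]
P=rect((-.03,.1),(-.022,.022),.008)+[[.075,0,.008]]+rect((-.018,.018),(-.012,.012),.078)
print(proj(c,flat(np.array(P),p)).round())
motion([.435,-.164,.204],Ro.from_euler('xyz',[180,0,-153.7],degrees=True))
cv2.imwrite("pics/press_c.png",cv2.resize(im[0:330,130:570,::-1],(800,600)))
E
```

```text
gripper_force: 0.0
gripper_force: 0.0
gripper_force: 0.0
clock: 16.2
tool_pos: [0.4369, -0.1655, 0.3405]
orientation: [-179.9, 0.1, -153.7]
force: [0.3, 1.0, -1.4]
opening: 0.0872
gripper_force: 0.0
[[296.  79.]
 [358.  78.]
 [355. 254.]
 [299. 254.]
 [327. 115.]
 [308. 213.]
 [348. 213.]
 [347. 270.]
 [308. 270.]]
shift rows [0.05 0.1  5.45] turn [-0.01  0.01 -0.01] opening 0.0875836958423291
```

View pics/press_c.png

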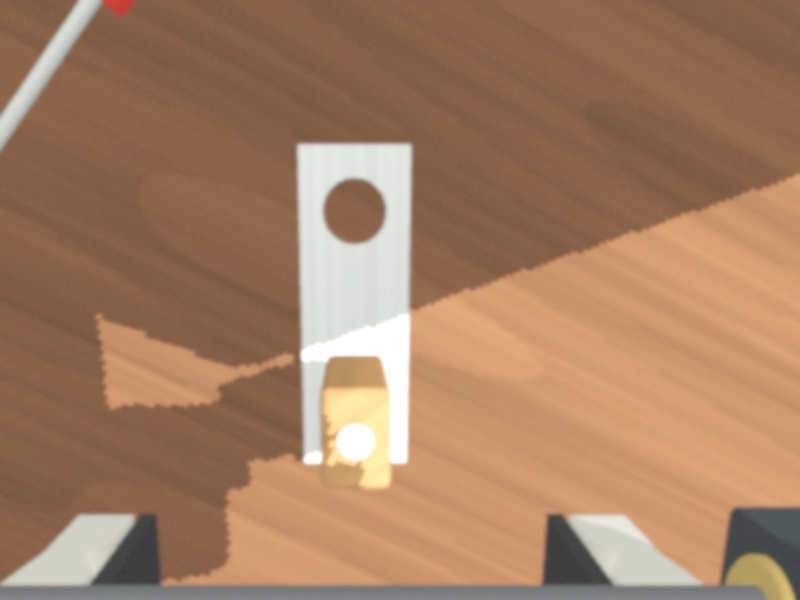

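The press tool is where predicted: sole (293,79)–(354,255), eye (324.7,115.5), about 1 mm off in y. Descend and grip.

```bash
H="python3 -m handwheel"
$H '[[1,0.05,0.05,1,0,0,0],[1,0,0,1,0,0,0],[1,0,0,1,0,0,0],[1,0,0,1,0,0,0],[1,0,0,1,0,0,0]]'|tail -2
$H '[[-1,0,0,0.45,0,0,0],[-1,0,0,0,0,0,0],[-1,0,0,0,0,0,0],[-1,0,0,0,0,0,0],[-1,0,0,0,0,0,0]]'
$H '[[-1,0,0,0,0,0,0],[-1,0,0,0,0,0,0],[-1,0,0,0,0,0,0],[-1,0,0,0,0,0,0],[-1,0,0,0,0,0,0]]'
```

```text
opening: 0.0879
gripper_force: 0.0
clock: 17.5
tool_pos: [0.435, -0.1648, 0.204]
orientation: [-180.0, 0.1, -153.7]
force: [0.2, -0.3, -0.5]
opening: 0.0427
gripper_force: 0.0
clock: 18.12
tool_pos: [0.4349, -0.1649, 0.2036]
orientation: [-180.0, 0.0, -153.7]
force: [-1.3, -0.3, 4.1]
opening: 0.0238
gripper_force: 30.0
```

```bash
H="python3 -m handwheel"
$H '[[-1,0,0,-1,0,0,0],[-1,0,0,-1,0,0,0],[-1,0,0,-1,0,0,0],[-1,0,0,-1,0,0,0],[-1,0,0,-1,0,0,0]]'|tail -2
$H '[[-1,0,0,-1,0,0,0],[-1,0,0,-0.3,0,0,0],[-1,-0.205,-0.92,0,0,0,0],[-1,-0.205,-0.92,0,0,0,0],[-1,-0.205,-0.92,0,0,0,0]]'|tail -2
$H '[[-1,-0.205,-0.92,0,0,0,0],[-1,-0.205,-0.92,0,0,0,0],[-1,-0.205,-0.92,0,0,0,0],[-1,-0.205,-0.92,0,0,0,0],[-1,-0.205,-0.92,0,0,0,0]]'|tail -2
$H '[[-1,-0.205,-0.92,0,0,0,0],[-1,-0.205,-0.92,0,0,0,0],[-1,-0.205,-0.92,0,0,0,0],[-1,0,0,0,0,0,0],[-1,0,0,0,0,0,0]]'
python3 - <<'E'
from h import *
motion([.5977,-.3672,.3187],Ro.from_euler('xyz',[180,0,-153.7],degrees=True))
E
```

```text
opening: 0.0237
gripper_force: 30.0
opening: 0.0241
gripper_force: 30.0
opening: 0.0238
gripper_force: 30.0
clock: 20.62
tool_pos: [0.5969, -0.3666, 0.359]
orientation: [179.9, -0.1, -153.8]
force: [0.1, -0.3, -3.8]
opening: 0.0241
gripper_force: 30.0
shift rows [-0.02 -0.04  1.61] turn [ 0.02 -0.02 -0.01] opening 0.024095545284172633
```

```bash
H="python3 -m handwheel"
$H '[[-1,0,-0.03,0.7,0,0,0],[-1,0,0,0.6,0,0,0],[-1,0,0,0.25,0,0,0],[-1,0,0,0.1,0,0,0],[-1,0,0,0.1,0,0,0]]'
$H '[[-1,0,0,0.1,0,0,0],[-1,0,0,0.1,0,0,0],[-1,0,0,0,0,0,0]]'
```

```text
clock: 21.25
tool_pos: [0.5977, -0.3676, 0.3177]
orientation: [-180.0, 0.0, -153.7]
force: [-1.4, 1.3, 0.1]
opening: 0.024
gripper_force: 30.0
clock: 21.62
tool_pos: [0.5977, -0.3675, 0.3121]
orientation: [-180.0, 0.0, -153.8]
force: [0.9, -0.3, -3.3]
opening: 0.0239
gripper_force: 30.0
```

```bash
H="python3 -m handwheel"
$H '[[-1,0,0,0.1,0,0,0],[-1,0,0,0,0,0,0]]'
$H '[[-1,0,0,0.1,0,0,0],[-1,0,0,0,0,0,0]]'
$H '[[-1,0,0,0.1,0,0,0],[-1,0,0,0,0,0,0]]'
$H '[[-1,0,0,0.1,0,0,0],[-1,0,0,0,0,0,0]]'
```

```text
clock: 21.88
tool_pos: [0.5975, -0.3675, 0.3091]
orientation: [180.0, -0.0, -153.8]
force: [-0.3, -0.1, -3.2]
opening: 0.0242
gripper_force: 30.0
clock: 22.12
tool_pos: [0.5974, -0.3674, 0.3065]
orientation: [180.0, -0.0, -153.8]
force: [-0.1, 0.6, -4.2]
opening: 0.0239
gripper_force: 30.0
clock: 22.38
tool_pos: [0.5975, -0.3675, 0.3043]
orientation: [180.0, -0.0, -153.8]
force: [-1.2, -0.0, -3.5]
opening: 0.024
gripper_force: 30.0
clock: 22.62
tool_pos: [0.5977, -0.3676, 0.3036]
orientation: [-179.9, 0.0, -153.7]
force: [-2.5, 2.2, 4.6]
opening: 0.0237
gripper_force: 30.0
```

```bash
H="python3 -m handwheel"
$H '[[-1,0,0,0.08,0,0,0],[-1,0,0,0,0,0,0]]'
$H '[[-1,0,0,0.08,0,0,0],[-1,0,0,0,0,0,0],[-1,0,0,0,0,0,0]]'
```

```text
clock: 22.88
tool_pos: [0.5976, -0.3675, 0.3036]
orientation: [-179.9, 0.1, -153.7]
force: [-6.1, 4.8, 16.3]
opening: 0.0239
gripper_force: 30.0
clock: 23.25
tool_pos: [0.5974, -0.3673, 0.3035]
orientation: [-179.8, 0.1, -153.7]
force: [-9.2, 8.4, 26.5]
opening: 0.024
gripper_force: 30.0
```

The cover bottomed out at TCP z = 0.3035, which matches the seated height (26 N, stiff). I'll lift and go to the rack, then turn the tool.

```bash
H="python3 -m handwheel"
$H '[[-1,0,0,-0.3,0,0,0],[-1,0,0,-1,0,0,0],[-1,0,0,-1,0,0,0],[-1,0,0,-1,0,0,0],[-1,0,0,-1,0,0,0]]'|tail -2
$H '[[-1,0,0,-0.8,0,0,0],[-1,-0.2,0.96,0,0,0,0],[-1,-0.2,0.96,0,0,0,0],[-1,-0.2,0.96,0,0,0,0],[-1,-0.2,0.96,0,0,0,0]]'|tail -1
$H '[[-1,-0.2,0.96,0,0,0,0],[-1,-0.2,0.96,0,0,0,0],[-1,-0.2,0.96,0,0,0,0],[-1,-0.2,0.96,0,0,0,0],[-1,-0.2,0.96,0,0,0,0]]'|tail -1
$H '[[-1,-0.2,0.96,0,0,0,0],[-1,-0.2,0.96,0,0,0,0],[-1,-0.2,0.96,0,0,0,0],[-1,-0.2,0.96,0,0,0,0],[-1,-0.2,0.96,0,0,0,0]]'|tail -1
$H '[[-1,-0.2,0.96,0,0,0,0],[-1,-0.2,0.96,0,0,0,0],[-1,0,0,0,0,0,-1],[-1,0,0,0,0,0,-1],[-1,0,0,0,0,0,-1]]'|tail -1
$H '[[-1,0,0,0,0,0,-1],[-1,0,0,0,0,0,-1],[-1,0,0,0,0,0,-1],[-1,0,0,0,0,0,-1],[-1,0,0,0,0,0,-1]]'|tail -1
$H '[[-1,0,0,0,0,0,-1],[-1,0,0,0,0,0,-1],[-1,0,0,0,0,0,-1],[-1,0,0,0,0,0,-1],[-1,0,0,0,0,0,-1]]'|tail -1
$H '[[-1,0,0,0,0,0,-1],[-1,0,0,0,0,0,-1],[-1,0,0,0,0,0,-1],[-1,0,0,0,0,0,-1],[-1,0,0,0,0,0,-1]]'|tail -1
$H '[[-1,0,0,0,0,0,-1],[-1,0,0,0,0,0,-1],[-1,0,0,0,0,0,-1],[-1,0,0,0,0,0,-1],[-1,0,0,0,0,0,-1]]'|tail -1
$H '[[-1,0,0,0,0,0,-1],[-1,0,0,0,0,0,-1],[-1,0,0,0,0,0,-1],[-1,0,0,0,0,0,-1],[-1,0,0,0,0,0,-1]]'
$H '[[-1,0,0,0,0,0,-1],[-1,0,0,0,0,0,-1],[-1,0,0,0,0,0,-0.8],[-1,0,0,0,0,0,0]]'
python3 - <<'E'
from h import *
print(get_obs()["joint_pos"])
yaw=.5419; Rp=Ro.from_euler('z',yaw)*Ro.from_euler('y',-26,degrees=True); Rg=Rp*Ro.from_euler('x',180,degrees=True)
peg=np.array([.668,.1117,.09])
t=peg+Rp.apply([-.075,0,.085+.2037]); print(t)
motion(t,Rg); print(Rg.inv().apply(t-get_obs()["tool_pos"])/.025)
E
```

```text
opening: 0.0237
gripper_force: 30.0
gripper_force: 30.0
gripper_force: 30.0
gripper_force: 30.0
gripper_force: 30.0
gripper_force: 30.0
gripper_force: 30.0
gripper_force: 30.0
gripper_force: 30.0
clock: 29.5
tool_pos: [0.4992, 0.0125, 0.4255]
orientation: [-180.0, 0.0, 14.4]
force: [0.2, -0.0, -3.6]
opening: 0.0238
gripper_force: 30.0
clock: 30.0
tool_pos: [0.4993, 0.0125, 0.4256]
orientation: [-180.0, 0.0, 31.0]
force: [-0.1, 0.3, -4.0]
opening: 0.0237
gripper_force: 30.0
[ 2.40114059e+01  2.99701874e+00 -1.90528965e+01 -4.69321580e-03
 -6.79511501e+01  9.70104682e+01]
[0.50182234 0.01165851 0.31660401]
shift rows [0.07 0.08 4.36] turn [ 0.    4.33 -0.  ] opening 0.02372042113071032
[-1.84709075  0.07994939  3.94897115]
```

```bash
H="python3 -m handwheel"
$H '[[-1,0,0,0,0,1,0],[-1,0,0,0,0,1,0],[-1,0,0,0,0,1,0],[-1,0,0,0,0,1,0],[-1,0,0,0,0,0.33,0]]'|tail -1
$H '[[-1,-0.9,0.04,0.5,0,0,0],[-1,-0.9,0.04,0.7,0,0,0],[-1,0,0,0.9,0,0,0],[-1,0,0,0.9,0,0,0],[-1,0,0,0,0,0,0]]'
$H '[[-1,0,0,0,0,0,0]]' | tail -1
python3 - <<'E'
from h import *
yaw=.5419; Rp=Ro.from_euler('z',yaw)*Ro.from_euler('y',-26,degrees=True); Rg=Rp*Ro.from_euler('x',180,degrees=True)
peg=np.array([.668,.1117,.09])
motion(peg+Rp.apply([-.075,0,.085+.2037]),Rg)
s=wrist(); im=s["color"];c=cam(s); cv2.imwrite("pics/peg.png",im[:,:,::-1]); np.savez("peg.npz",K=c[0],R=c[1],t=c[2],T=s["tool_from_camera"])
print("peg foot,tip",proj(c,np.array([peg,peg+Rp.apply([0,0,.05])])).round(1))
T=np.linalg.inv(np.array(s["tool_from_camera"])); ct=(c[0],T[:3,:3],T[:3,3])
print("eye",proj(ct,[[.075,0,.1957],[.088,0,.1957],[.062,0,.1957],[.1,.022,.1957],[.1,-.022,.1957]]).round(1))
cv2.imwrite("pics/peg_c.png",cv2.resize(im[0:240,160:480,::-1],(800,600),interpolation=cv2.INTER_CUBIC))
E
```

```text
gripper_force: 30.0
clock: 31.25
tool_pos: [0.4939, 0.0068, 0.3368]
orientation: [-179.9, -25.7, 31.0]
force: [-0.5, 0.3, -3.4]
opening: 0.0234
gripper_force: 30.0
gripper_force: 30.0
shift rows [-0.07 -0.01  0.97] turn [-0.    0.01 -0.  ] opening 0.023781379255824204
peg foot,tip [[321.6 122.5]
 [321.5 122.4]]
eye [[321.9 118.4]
 [321.9  84.4]
 [321.9 151.1]
 [378.3  51.7]
 [265.4  51.7]]
```

View pics/peg_c.png

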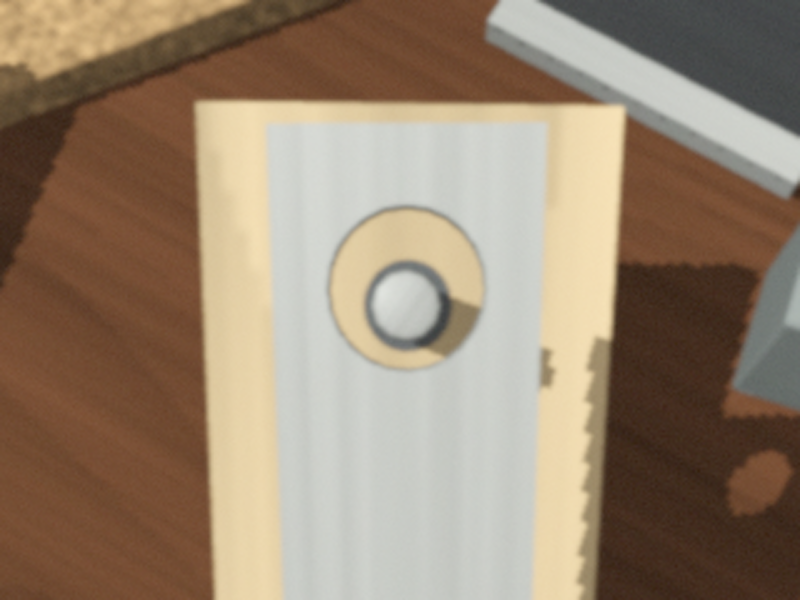

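The eye centre is at (322.8,115.2), and the peg seen through it is at (322.8,122). The tool needs to go about 3 mm in −x, then down over the peg.

```bash
H="python3 -m handwheel"
$H '[[-1,-0.11,0.02,0.5,0,0.03,0],[-1,0,0,0.8,0,0,0],[-1,0,0,0.8,0,0,0],[-1,0,0,0.5,0,0,0],[-1,0,0,0,0,0,0]]'
$H '[[-1,0,0,0.4,0,0,0],[-1,0,0,0.4,0,0,0],[-1,0,0,0.3,0,0,0],[-1,0,0,0,0,0,0]]'
python3 - <<'E'
from h import *
yaw=.5419; Rp=Ro.from_euler('z',yaw)*Ro.from_euler('y',-26,degrees=True); Rg=Rp*Ro.from_euler('x',180,degrees=True)
motion(np.array([.668,.1117,.09])+Rp.apply([-.0755,0,.2037]),Rg)
E
```

```text
clock: 32.05
tool_pos: [0.5167, 0.0197, 0.278]
orientation: [-180.0, -26.1, 31.0]
force: [0.0, 0.7, -4.7]
opening: 0.0237
gripper_force: 30.0
clock: 32.55
tool_pos: [0.5272, 0.026, 0.2536]
orientation: [-180.0, -26.1, 31.0]
force: [-0.1, -0.1, -4.2]
opening: 0.024
gripper_force: 30.0
shift rows [ 0.04 -0.03  0.62] turn [-0.   -0.01 -0.  ] opening 0.024038265934416943
```

```bash
H="python3 -m handwheel"
$H '[[-1,0,0,0.25,0,0,0],[-1,0,0,0.1,0,0,0],[-1,0,0,0,0,0,0]]'
$H '[[-1,0,0,0.1,0,0,0],[-1,0,0,0,0,0,0]]'
$H '[[-1,0,0,0.1,0,0,0],[-1,0,0,0,0,0,0]]'
```

```text
clock: 32.92
tool_pos: [0.5305, 0.0279, 0.2463]
orientation: [-180.0, -26.1, 31.0]
force: [-0.0, 0.5, -3.4]
opening: 0.024
gripper_force: 30.0
clock: 33.17
tool_pos: [0.5314, 0.0285, 0.2441]
orientation: [-180.0, -26.2, 31.0]
force: [-0.0, -0.6, -3.5]
opening: 0.0238
gripper_force: 30.0
clock: 33.42
tool_pos: [0.5323, 0.0291, 0.2424]
orientation: [180.0, -26.2, 31.1]
force: [-3.6, -0.6, 3.0]
opening: 0.0237
gripper_force: 30.0
```

```bash
H="python3 -m handwheel"
$H '[[1,0,0,0.03,0,0,0],[1,0,0,0,0,0,0],[1,0,0,0,0,0,0],[1,0,0,0,0,0,0],[1,0,0,0,0,0,0]]'
$H '[[1,0,0,0,0,0,0],[1,0,0,-0.4,0,0,0],[1,0,0,-1,0,0,0],[1,0,0,-1,0,0,0],[1,0,0,-1,0,0,0]]'|tail -2
$H '[[1,0,0,-1,0,0,0],[1,0,0,-1,0,0,0],[1,0,0,0,0,0,0],[1,0,0,0,0,0,0]]'
python3 - <<'E'
from h import *
s=wrist(); im=s["color"];c=cam(s); cv2.imwrite("pics/hung.png",im[:,:,::-1])
yaw=.5419; Rp=Ro.from_euler('z',yaw)*Ro.from_euler('y',-26,degrees=True); peg=np.array([.668,.1117,.092])
print("peg foot,tip,hole edges",proj(c,peg+Rp.apply([[0,0,0],[0,0,.05],[.013,0,.008],[-.013,0,.008],[0,.013,.008],[0,-.013,.008],[.025,.022,.008],[.025,-.022,.008]])).round(1))
cv2.imwrite("pics/hung_c.png",cv2.resize(im[:,:,::-1][40:340,120:520],(800,600),interpolation=cv2.INTER_CUBIC))
# hole/plate edges: bright-metal mask along the plate column and row
u,v=proj(c,peg+Rp.apply([0,0,.008]))[0].round().astype(int)
hsv=cv2.cvtColor(im,cv2.COLOR_RGB2HSV)
print("sat col",u,[int(x) for x in hsv[v-60:v+60:3,u,1]]); print("sat row",v,[int(x) for x in hsv[v,u-70:u+70:3,1]])
E
```

```text
clock: 34.05
tool_pos: [0.5326, 0.0292, 0.2413]
orientation: [180.0, -26.2, 31.1]
force: [-0.0, 0.3, 0.1]
opening: 0.0685
gripper_force: 0.0
opening: 0.0876
gripper_force: 0.0
clock: 35.17
tool_pos: [0.4813, -0.0016, 0.3624]
orientation: [-180.0, -26.2, 31.0]
force: [0.2, 0.6, -0.5]
opening: 0.0873
gripper_force: 0.0
peg foot,tip,hole edges [[321.1 118.2]
 [320.9 117. ]
 [321.   99. ]
 [321.1 136.6]
 [303.  118.1]
 [339.1 118.1]
 [289.8  81.1]
 [352.2  81.1]]
sat col 321 [73, 71, 72, 73, 71, 73, 71, 73, 17, 6, 6, 7, 9, 5, 21, 20, 9, 6, 7, 6, 6, 6, 8, 8, 8, 11, 32, 6, 5, 6, 6, 7, 7, 7, 6, 8, 8, 7, 8, 6]
sat row 118 [71, 70, 70, 69, 69, 68, 68, 68, 67, 68, 69, 67, 68, 67, 18, 6, 9, 6, 12, 7, 6, 7, 7, 6, 5, 7, 7, 9, 7, 63, 16, 7, 7, 6, 15, 84, 80, 69, 70, 70, 69, 69, 67, 66, 67, 65, 65]
```

Measured in the wrist image, the sole's end is at row 82 (81 predicted) and its width is about 61 px (62 predicted). The hole spans rows 100–136 around the peg at 118, so the tool lies flat on the board around the peg. Handing in.

```bash
python3 -c "
from plant import *
print(close_job())"
```

```text
the job is handed in; nothing more can be done
None
```

I handed the job in at about 35 s on the robot's clock: the cover is pressed home with the press tool, which now hangs on the free peg with its sole flat on the board. No verdict came back; the cover reading is from the tool height when it bottomed out (0.3035 m against 0.3037 m expected), and I took no picture of the cover afterwards.

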